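# Clamp a model's plinth in a cam-action painting holder

### The arm

A 7-joint arm with a two-finger parallel gripper is mounted at the origin on the work surface. World frame = base frame: x ahead of the robot, y to its left, z up, the work surface at z = 0. Lengths are in m, angles in rad, forces in N, time in s.
With the tool pointing down it reaches from about 0.4 to 0.9 m from the base axis. Payload 5.6 kg.
Tool frame: the origin (TCP) lies midway between the tips of the shut fingers; the grasp point (between the pads) lies 19 mm behind it; z points along the fingers, y is the line along which they close (so a half turn about z gives the same grasp; the last joint's range is limited). The gripper opens to 92 mm and grips with 3 to 60 N. Pads are 20 mm wide; open, the fingers measure 128 mm over their backs; the gripper's body (75 mm by 189 mm) begins 69 mm behind the grasp point.
Start: joints at [1.069, 0.468, -0.012, 1.603, 0.006, 1.071, -0.056], TCP at [0.288, -0.583, 0.215] pointing down, gripper open.
Joint ranges: [-2.53, 2.53], [-0.31, 2.02], [-1.57, 1.55], [0.28, 2.44], [-1.29, 4.43], [0.15, 1.84], [-2.92, 2.92]. Speed limits (rad/s): [2.57, 2.57, 3.14, 3.14, 3.14, 3.14, 3.14].

### API

Orientations are given as a 3x3 rotation matrix whose columns are the frame's x, y, z axes.
In Python, from station import env, effector, solver, viewer, workorder, search_frame, tip_of gives the robot as it stands. Calls block until the motion is done:
- env.reach(position, orientation): joint-space move of the TCP to a pose.
- env.movel(position, frame=None, rate=0.15): straight line of the TCP; frame=None keeps the orientation; rate is the mean speed in m/s.
- env.goto_joints(angles): joint-space move.
- effector.release() and effector.grasp(squeeze=None): open the fingers fully, or close them until they stop; squeeze is the grip in N (None keeps the last).
- env.pause(seconds).
- solver.inverse_kinematics(position, orientation): joint angles nearest the present ones, or None.
- env.sense(): the state.
- viewer.read_camera(name): name is "side" or "top" or "wrist"; returns (picture, depth): 480x640x3 uint8, red, green, blue; 480x640 float32, m along the optical axis (not along the pixel's ray), 0 where there is no reading.
- viewer.camera_info(name): a dict with "intrinsics" (3x3 intrinsics, pixels), "eye" and "rotation" of the camera in the world; the wrist camera has in their place "T_tool_cam" (4x4, takes a point from camera to tool coordinates, whose origin is the TCP and whose axes are the flange's). Camera axes: x right, y up, looking along -z (the intrinsics and any distortion apply to the point x, -y, -z); pixel columns grow to the right and rows downward; lengths in m; the calibration is good to about 2 mm. A picture is of the moment at which its call begins: read the wrist's pose just before it. camera_info takes no time and is no camera call.
A pose or a line that the arm cannot do raises env.PlanningError and nothing moves.
- workorder.finish_job(): hands the job in; it is judged then, once.
Trained networks look in the newest picture that a camera, given by its name, has taken for a name from the list of things; names that differ only in an ending like _2 or _b are one class to them, and where a whole thing is asked for, a point or a joint stands for the part that bears it (a point fixed in the world has none). Each returns a list of dicts, best first, with "score" (0 to 1); they miss things now and then, are a little off and sometimes report something else, mostly with a low value. They report only what shows in the picture. A call takes as long as a camera call.
- search_frame(camera, name): "at" ([x, y, z] in m, in world coordinates, good to about 4 mm: the middle of the surface that is visible of it).
- tip_of(camera, name): "at" ([x, y, z] in m, in world coordinates, good to about 4 mm: a listed point, or the origin of a listed thing).
The state is a dict: "t": time; "joint_positions": joint angles; "joint_velocities": joint speeds; "tau": joint torques, N m; "ee_pos": TCP position; "tcp_rot": TCP orientation; "wrist_force": force on the tool from outside, world axes, zero at the start; "moment": the same for the moment, N m; "gripper_width": finger opening in m; "grasp_force": force on a finger pad.
Only numpy, scipy, OpenCV 4.12 (cv2) and the standard library are available. Lean on these libraries where they do the work, as an engineer would, in place of code of your own. Each camera call takes 0.05 s, during which the arm holds its last target. There are 200 camera calls.

### The job

Stand the dinosaur model in the painting holder, its plinth flat on the board between the wooden fence and the dark blue rubber pad, long sides along them. Then swing the black-knobbed cam lever round just far enough to take up the gap and nip the plinth against the fence, squashing the rubber about 2 mm (never more than 5 mm), and let go. Do not disturb the paints, tin and brush lying about.

Things in the scene. Friction and masses are not known exactly. Their poses are not given: they have to be found in the camera images.
- holder: Painting holder: plywood board screwed to the table, 160 (x) by 220 (y) mm, its top (the bed) 18 mm above the table. Origin: centre of its underside, on the table. From its +y end to its -y end it carries the wooden fence, free bed for the plinth, dark blue rubber pad on a sliding jaw, red cam with lever. These stand 15 to 17 mm above the bed, the fence's wing nuts 28 mm.
- fence_face (a point): Middle of the fence's face that the plinth is nipped against, at bed height. Axes as the holder's: y points into the fence, x along its face, z up. The fence is 70 mm long and locked; where it is locked varies by 6 mm between starts.
- pad_face (a point): Middle of the rubber pad's front face, at bed height (axes as the holder's). Pad 58 mm long in x, 12 mm thick when free. With the cam joint at 0 the clear space from pad to fence is 52 to 58 mm; turning the cam moves jaw and pad along the holder's +y, towards the fence, by 12 mm x (1 - cos(cam joint)).
- pad (a joint): How far the rubber pad is squashed, m: 0 when free; it springs back; stiffness about 3 N per mm; at most 9 mm.
- cam (a joint): Turn of the cam and its lever, rad, 0 (jaw fully back) to 2.4, growing counter-clockwise seen from above; it starts at 0.15 to 0.5. It is stiff (about 2.6 N at the knob, a little more once the pad presses) and stays where it is left. The full 2.4 always overruns.
- cam_axis (a point): On the vertical axis about which the cam and lever turn, at the height of the bed (18 mm above the table).
- lever_knob (a point): Centre of the black upright knob at the end of the steel lever: a cylinder of 18 mm diameter, from 40 mm (on the lever) to 76 mm above the table, 95 mm from the cam's axis, fixed to the lever. With the cam joint at 0 the lever points 1.66 rad counter-clockwise from the holder's +y, so roughly along its -x.
- dino_body (a point): Middle of the torso of the orange-red dinosaur, to be pinched across (along its own y): 60 mm above the plinth's underside, torso 32 mm wide, rounded; head's top 97 mm above the underside; thighs 37 mm across reach up to 43 mm. x is the way it faces, z up. Model and plinth are one piece, about 170 g.
- plinth (a point): Centre of the dark wooden plinth under the dinosaur: 64 (x, the way it faces) by 44 (y) by 18 mm; its underside is 9 mm below this point. The model may face either way along the fence.
- bottle_green: Green dropper bottle with orange cap, 25 mm diameter, 82 mm tall; origin under its centre. Leave alone.
- bottle_red: Dark red dropper bottle with black cap, 25 mm diameter, 82 mm tall; origin under its centre. Leave alone.
- bottle_ochre: Yellow dropper bottle with black cap, 25 mm diameter, 82 mm tall; origin under its centre. Leave alone.
- jar_white: Clear glass paint jar with white lid, 34 mm diameter, 45 mm tall; origin under its centre. Leave alone.
- jar_blue: Blue paint jar with white lid, 34 mm diameter, 45 mm tall; origin under its centre. Leave alone.
- tin: Empty open steel tin, 84 mm diameter, 36 mm tall; origin under its centre. Leave alone.
- brush: Thin artist's brush with a dark handle lying flat, 175 mm long, 9 mm thick; origin under its middle. Leave alone.

How it is judged:
By the outcome, as a careful person would: the job done as asked, in the order asked, and still so for the second after the job is handed in, with the robot touching nothing.
It also fails if it takes over 54 s, if anything falls off the work surface, if the arm or the gripper's body presses on something with over 40 N, if the wrist force passes 120 N, or if a joint passes its speed limit or range.

## Working session

There is one attempt and no reset: what is moved stays moved. The work goes in short steps, each a Python script; the robot and the scene stay as the last script left them, time stands still between calls to the robot, and variables do not carry over. Pictures are saved under pics/ and viewed, at most 10 in all, crops included, and the job is handed in when it is done.

```bash
ls; mkdir -p pics; python3 - <<'E'
from station import *
import cv2,numpy as np
for c in ["top","side"]:
    p,d=viewer.read_camera(c); cv2.imwrite(f"pics/{c}0.png",p[:,:,::-1])
    print(c,viewer.camera_info(c))
    for n in ["holder","fence_face","pad_face","cam_axis","lever_knob","dino_body","plinth","bottle_green","bottle_red","bottle_ochre","jar_white","jar_blue","tin","brush"]:
        r=tip_of(c,n); print(n,[(np.round(q["at"],3).tolist(),round(q["score"],2)) for q in r[:2]])
print(env.sense()["t"],np.round(env.sense()["tcp_rot"],2).tolist())
E
```

```text
pics
top {'intrinsics': array([[554.5262177 ,   0.        , 317.76539297],
       [  0.        , 554.5262177 , 243.06951023],
       [  0.        ,   0.        ,   1.        ]]), 'eye': array([ 0.32523997, -0.04786125,  1.16773573]), 'rotation': array([[-0.04547584,  0.97289305, -0.22674008],
       [-0.99896021, -0.04502325,  0.00717012],
       [-0.00323281,  0.22683039,  0.97392891]])}
holder [([0.568, -0.093, 0.0], 0.6), ([0.372, 0.156, -0.003], 0.54)]
fence_face [([0.559, -0.042, 0.016], 0.84)]
pad_face [([0.569, -0.096, 0.024], 0.71), ([0.37, 0.154, -0.002], 0.5)]
cam_axis [([0.574, -0.142, 0.019], 0.79)]
lever_knob [([0.486, -0.192, 0.059], 0.83)]
dino_body [([0.597, 0.318, 0.058], 0.59), ([0.567, -0.097, 0.023], 0.44)]
plinth [([0.601, 0.318, 0.011], 0.97)]
bottle_green [([0.765, 0.089, -0.001], 0.74)]
bottle_red [([0.738, 0.268, 0.001], 0.75), ([0.597, 0.316, 0.059], 0.22)]
bottle_ochre [([0.385, -0.378, -0.001], 0.47)]
jar_white [([0.658, -0.341, -0.002], 0.74), ([0.572, -0.144, 0.019], 0.43)]
jar_blue [([0.37, 0.156, 0.002], 0.83)]
tin [([0.53, -0.419, -0.001], 0.68)]
brus
[... 498 characters left out ...]
 0.83), ([0.382, -0.377, 0.002], 0.39)]
pad_face [([0.569, -0.095, 0.018], 0.45)]
cam_axis [([0.483, -0.191, 0.054], 0.66), ([0.572, -0.144, 0.022], 0.62)]
lever_knob [([0.484, -0.191, 0.051], 0.93)]
dino_body [([0.595, 0.314, 0.058], 0.91), ([0.532, -0.42, -0.002], 0.23)]
plinth [([0.592, 0.322, 0.01], 0.79)]
bottle_green [([0.766, 0.093, 0.003], 0.79)]
bottle_red [([0.745, 0.271, 0.004], 0.58)]
bottle_ochre [([0.385, -0.379, -0.001], 0.8)]
jar_white [([0.659, -0.344, 0.0], 0.74)]
jar_blue [([0.371, 0.153, -0.005], 0.57)]
tin [([0.529, -0.42, -0.001], 0.75)]
brush [([0.571, -0.142, 0.023], 0.65), ([0.785, -0.113, -0.005], 0.59)]
1.5 [[0.9, 0.44, -0.0], [0.44, -0.9, -0.0], [-0.0, 0.0, -1.0]]
```

View pics/top0.png

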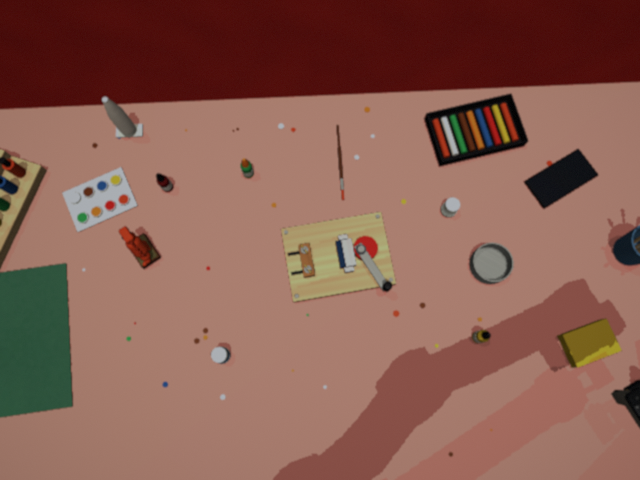

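View pics/side0.png

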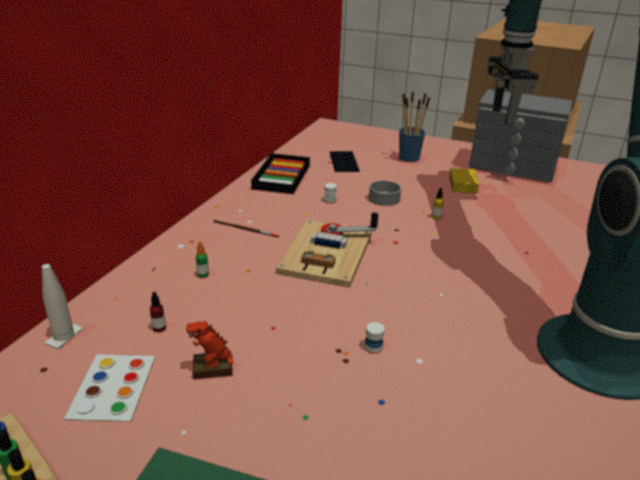

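The top view shows the holder at about (338,257), turned a few degrees, with the lever knob at (387,286). The dinosaur is at (140,247), and its plinth is turned about 30°. The side view agrees: dinosaur at (212,350), holder at (325,250). Next I'll look from near with the wrist camera.

```bash
cat >h.py <<'E'
from station import *
import cv2,numpy as np
def R(a): c,s=np.cos(a),np.sin(a); return np.array([[c,s,0],[s,-c,0],[0,0,-1.]])
def cam(c):
    i=viewer.camera_info(c)
    if "eye" in i: return i["intrinsics"],i["rotation"],i["eye"]
    s=env.sense(); T=np.array(i["T_tool_cam"]); r=np.array(s["tcp_rot"])
    return i["intrinsics"],r@T[:3,:3],np.array(s["ee_pos"])+r@T[:3,3]
def shot(c,name):
    k=cam(c); p,d=viewer.read_camera(c); cv2.imwrite(f"pics/{name}.png",p[:,:,::-1]); np.savez(f"pics/{name}.npz",p=p,d=d,K=k[0],R=k[1],e=k[2]); return p,d,k
def ray(k,uv,z):
    """pixels -> world at height z"""
    K,Rm,e=k; uv=np.atleast_2d(np.array(uv,float)); 
    v=np.c_[(uv[:,0]-K[0,2])/K[0,0],-(uv[:,1]-K[1,2])/K[1,1],-np.ones(len(uv))]@Rm.T
    return e+v*((z-e[2])/v[:,2])[:,None]
def cloud(d,k):
    K,Rm,e=k; v,u=np.mgrid[:480,:640]
    c=np.stack([(u-K[0,2])/K[0,0]*d,-(v-K[1,2])/K[1,1]*d,-d],-1)
    return c@Rm.T+e
def tips(c,names):
    for n in names: print(c,n,[(np.round(q["at"],4).tolist(),round(q["score"],2)) for q in tip_of(c,n)[:2]])
def st(): s=env.sense(); print("t",round(s["t"],2),"p",np.round(s["ee_pos"],4),"F",np.round(s["wrist_force"],1),"w",round(s["gripper_width"],4),"g",np.round(s["grasp_force"],1)); return s
E
python3 - <<'E'
from h import *
print(viewer.camera_info("wrist"))
i=viewer.camera_info("top");k=cam("top")
c=ray(k,[(285,232),(377,214),(395,282),(297,300)],.018)
print(np.round(c,3)); e=np.r_[[c[0]-c[1]],[c[3]-c[2]]]; print(np.degrees(np.arctan2(-e[:,0],e[:,1])))
T=np.array(viewer.camera_info("wrist")["T_tool_cam"])
def look(x,y,z,a,name):
    # place camera's xy above target along its axis
    r=R(a); off=r@T[:3,3]; ax=-(r@T[:3,:3])[:,2]; h=z+off[2]-.02
    p=np.array([x,y,z]); p[:2]-=off[:2]+ax[:2]*h/-ax[2]
    env.reach(p,r); st(); return shot("wrist",name)
look(.567,-.095,.28,0.1,"wh"); tips("wrist",["holder","fence_face","pad_face","cam_axis","lever_knob"])
look(.597,.318,.28,0.1,"wd"); tips("wrist",["dino_body","plinth"]); st()
cv2.imwrite("pics/w.png",np.hstack([cv2.imread("pics/wh.png")[::1,::1],]))
E
```

```text
{'intrinsics': array([[398.90238984,   0.        , 319.17067822],
       [  0.        , 398.90238984, 238.82315039],
       [  0.        ,   0.        ,   1.        ]]), 'T_tool_cam': array([[-3.74853913e-04,  9.69126494e-01,  2.46563779e-01,
         6.91707814e-02],
       [ 9.99999707e-01,  1.98858099e-04,  7.38693864e-04,
        -9.97825817e-05],
       [ 6.66856590e-04,  2.46563984e-01, -9.69126285e-01,
        -1.69336578e-01],
       [ 0.00000000e+00,  0.00000000e+00,  0.00000000e+00,
         1.00000000e+00]])}
[[ 0.62   0.013  0.018]
 [ 0.651 -0.187  0.018]
 [ 0.502 -0.214  0.018]
 [ 0.473 -0.008  0.018]]
[8.78672602 7.82149706]
t 3.62 p [ 0.6067 -0.0928  0.2798] F [-0.   0.3  0.1] w 0.0917 g 0.0
wrist holder [([0.5669, -0.0971, 0.0174], 0.7), ([0.5681, -0.0932, -0.0023], 0.57)]
wrist fence_face [([0.5585, -0.043, 0.0193], 0.85), ([0.6581, -0.3458, 0.0017], 0.6)]
wrist pad_face [([0.5672, -0.0949, 0.0163], 0.76)]
wrist cam_axis [([0.5735, -0.1416, 0.0187], 0.74)]
wrist lever_knob [([0.4897, -0.1908, 0.0609], 0.81)]
t 5.45 p [0.6379 0.3194 0.28  ] F [-0.1 -1.3 -0.4] w 0.0918 g 0.0
wrist dino_body [([0.5994, 0.317, 0.0568], 0.75)]
wrist plinth []
t 5.6 p [0.6378 0.3197 0.2802] F [-0.3 -0.4  0.2] w 0.0918 g 0.0
```

View pics/wh.png

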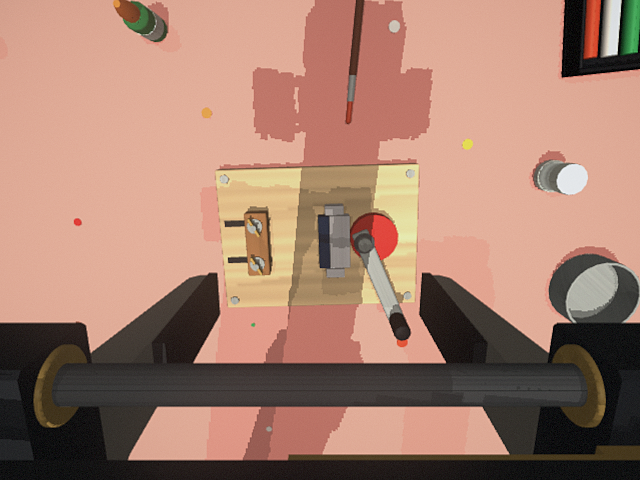

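View pics/wd.png

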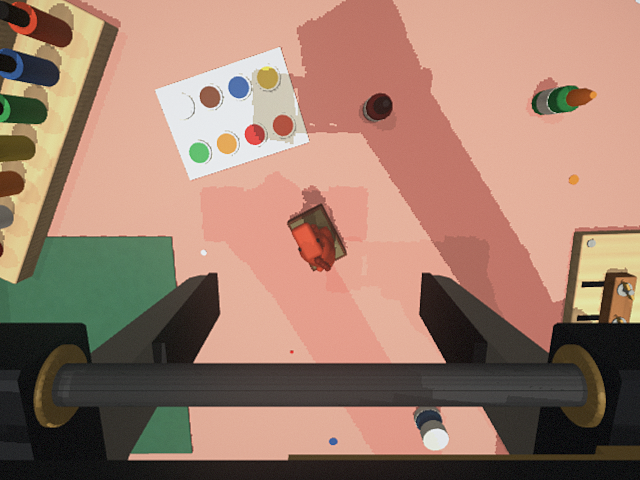

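The wrist view of the holder shows the screws at (224,180), (410,173), (407,296) and (235,300), the fence at (258,240), the pad front at (320,241) and the knob at (401,328). In the second view the dinosaur stands on its plinth at about (317,235), with its long axis steep in the picture. I'll get the precise geometry from the depth clouds.

```bash
python3 - <<'E'
from h import *
def L(n): f=np.load(f"pics/{n}.npz"); return f["p"],f["d"],(f["K"],f["R"],f["e"])
p,d,k=L("wh")
s=ray(k,[(224,180),(410,173),(407,296),(235,300)],.019); print("screws",np.round(s,4),s.mean(0))
X=s[0]+s[1]-s[2]-s[3]; Y=s[0]+s[3]-s[1]-s[2]
print("yaw",np.degrees([np.arctan2(X[1],X[0]),np.arctan2(-Y[0],Y[1])]))
C=cloud(d,k)
def rect(m,lab):
    q=C[m][:,:2]; r=cv2.minAreaRect((q*1000).astype(np.float32)); print(lab,m.sum(),np.round(r[0],1),np.round(r[1],1),round(r[2],1),"medz",np.median(C[m][:,2])); return r
x,y,z=C[...,0],C[...,1],C[...,2]
H=(abs(x-.567)<.1)&(abs(y+.095)<.12)&(d>0)
print("bed z",np.median(z[H&(z>.01)&(z<.024)]))
rect(H&(z>.012)&(z<.024)&(abs(x-.567)<.1)&(y<.015),"bed")
rect(H&(y>-.07)&(z>.028)&(z<.039),"fence")
b=p.astype(int); blue=H&(b[...,2]>b[...,0]*1.15)&(z>.026); rect(blue,"pad top")
dark=H&(z>.065)&(z<.09)&(b.sum(-1)<200); rect(dark,"knob")
p,d,k=L("wd"); C=cloud(d,k); x,y,z=C[...,0],C[...,1],C[...,2]; b=p.astype(int)
D=(abs(x-.597)<.07)&(abs(y-.318)<.07)&(d>0)
rect(D&(z>.012)&(z<.0215),"plinth"); print(cv2.boxPoints(rect(D&(z>.012)&(z<.0215),"")))
for lo in (.03,.045,.055,.065,.075,.085): rect(D&(z>lo)&(z<lo+.01),f"dino{lo}")
E
```

```text
screws [[ 0.6212  0.0115  0.019 ]
 [ 0.648  -0.1859  0.019 ]
 [ 0.5084 -0.2041  0.019 ]
 [ 0.484  -0.0066  0.019 ]] [ 0.56540687 -0.09625915  0.019     ]
yaw [7.45938351 7.39033247]
bed z 0.017150391974172258
bed 20850 [565.9 -96.4] [160.2 220.5] 7.4 medz 0.017153627684796252
fence 1258 [557.5 -30. ] [70.3 24.2] 7.6 medz 0.03424862624367647
pad top 6505 [ 557.7 -112.2] [182.1 123.5] 12.9 medz 0.38835575375122205
knob 256 [ 490.3 -189.3] [16.2 15.5] 6.6 medz 0.07473935622709971
plinth 827 [597.3 317.9] [64.  44.1] 32.9 medz 0.01740539668223512
 827 [597.3 317.9] [64.  44.1] 32.9 medz 0.01740539668223512
[[558.4768  318.99298]
 [582.4519  281.99707]
 [636.1255  316.77997]
 [612.1504  353.77588]]
dino0.03 68 [593.4 306.3] [43.3 15. ] 10.1 medz 0.0373365563490026
dino0.045 33 [589.6 306.6] [15.6 32.2] 66.3 medz 0.05089970669881183
dino0.055 97 [599.3 311.5] [50.  22.1] 3.7 medz 0.05955829223416503
dino0.065 201 [601.9 316.5] [32.9 38.2] 71.5 medz 0.06980815413026015
dino0.075 216 [598.7 316.8] [26.9 28.1] 50.8 medz 0.07813492179118084
dino0.085 407 [610.1 326.4] [40.9 21.4] 32.9 medz 0.09401876183593022
```

```bash
python3 - <<'E'
from h import *
a=np.radians(32.9); c=np.array([.5973,.3179])
env.reach([*c,.16],R(a)); st()
env.movel([*c,.043],rate=.12); st()
effector.grasp(20); st()
env.movel([*c,.15],rate=.12); s=st()
b=np.radians(7.45); g=[.5625,-.0683]
env.reach([*g,.15],R(b)); st()
env.movel([*g,.085],rate=.1); st()
p,d,k=shot("wrist","held"); 
E
```

```text
t 6.17 p [0.5986 0.3177 0.1611] F [1.  0.3 0.5] w 0.092 g 0.0
t 7.3 p [0.5979 0.3184 0.0439] F [ 0.3  1.5 -0.8] w 0.0919 g 0.0
t 8.24 p [0.5973 0.318  0.043 ] F [ 0.2  0.2 -0.2] w 0.0325 g 19.8
t 9.28 p [0.5968 0.3174 0.149 ] F [ 1.   0.6 -2. ] w 0.0328 g 19.8
t 10.72 p [ 0.563  -0.0664  0.1501] F [-1.1  0.5 -2.1] w 0.0326 g 19.8
t 11.53 p [ 0.563  -0.0681  0.0854] F [ 0.   1.  -1.6] w 0.0328 g 19.8
```

View pics/held.png

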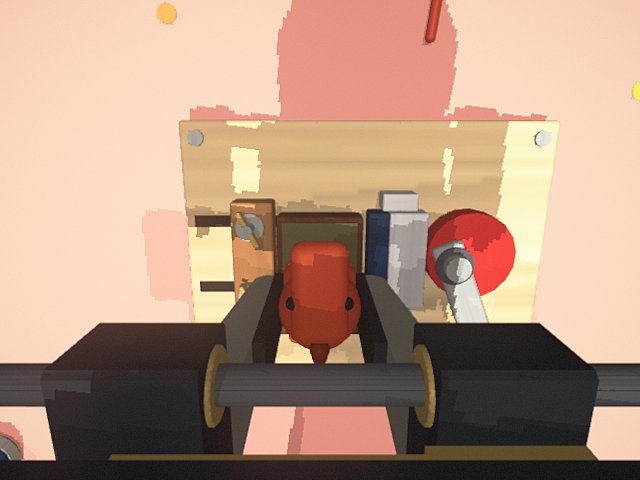

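The held plinth (edges at columns 278–362) is square to the fence (column 273) and pad (column 366), and centred between them. I'll lower it with a force check.

```bash
python3 - <<'E'
from h import *
g=[.5625,-.0683]
env.movel([*g,.064],rate=.08); env.pause(.15); f0=st()["wrist_force"][2]
for z in np.arange(.063,.057,-.001):
    env.movel([*g,z],rate=.03); env.pause(.1); s=st()
    if s["wrist_force"][2]-f0>2.5: break
effector.release(); st()
env.movel([*g,.17],rate=.15)
T=np.array(viewer.camera_info("wrist")["T_tool_cam"])
r=R(np.radians(7.45)); off=r@T[:3,3]; ax=-(r@T[:3,:3])[:,2]; z=.2; h=z+off[2]-.02
p=np.array([.563,-.095,z]); p[:2]-=off[:2]+ax[:2]*h/-ax[2]
env.reach(p,r); env.pause(.15); shot("wrist","placed"); tips("wrist",["fence_face","pad_face","cam_axis","lever_knob","plinth"]); st()
E
```

```text
t 12.13 p [ 0.5627 -0.0683  0.0642] F [ 1.2 -0.4 -0.8] w 0.0324 g 19.8
t 12.48 p [ 0.5626 -0.0683  0.0631] F [-0.3 -0.6 -1.9] w 0.0327 g 19.8
t 12.83 p [ 0.5625 -0.0683  0.062 ] F [-0.1  0.7 -0.8] w 0.0322 g 19.8
t 13.18 p [ 0.5621 -0.0684  0.0611] F [-2.3 -0.4  3.4] w 0.0327 g 20.0
t 14.16 p [ 0.5625 -0.0683  0.061 ] F [-0.7  0.1 -0.1] w 0.0919 g 0.0
wrist fence_face [([0.5556, -0.0398, 0.0173], 0.74)]
wrist pad_face [([0.5676, -0.0962, 0.0179], 0.92)]
wrist cam_axis [([0.5736, -0.142, 0.0182], 0.66)]
wrist lever_knob [([0.4877, -0.1917, 0.0645], 0.66)]
wrist plinth [([0.5614, -0.0656, 0.0277], 0.9)]
t 15.78 p [ 0.5824 -0.0924  0.1997] F [-0.5  0.2 -0.3] w 0.0917 g 0.0
```

View pics/placed.png

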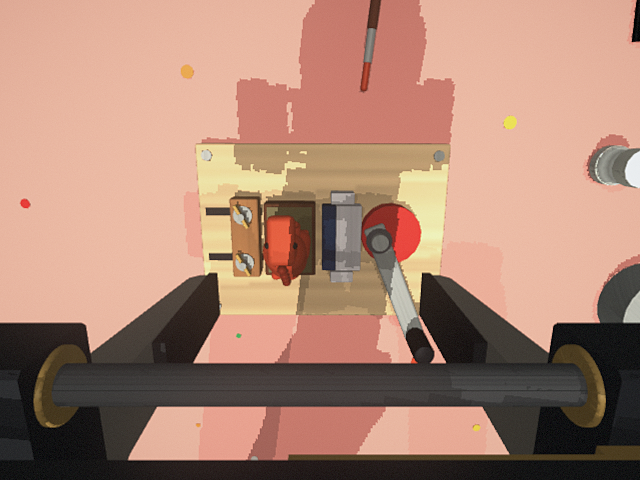

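The plinth stands flat, with about 3 px to the fence (262→265) and about 7 px to the pad (315→322), and the lever knob is at (422,352). Next I'll measure the gap exactly and check that the lever arc is reachable.

```bash
python3 - <<'E'
from h import *
f=np.load("pics/placed.npz"); p,d,k=f["p"],f["d"],(f["K"],f["R"],f["e"])
a=np.radians(7.45); M=np.array([[np.cos(a),np.sin(a)],[-np.sin(a),np.cos(a)]]); o=np.array([.566,-.0964])
C=cloud(d,k); h=(C[...,:2]-o)@M.T*1000; z=C[...,2]*1000
W=(d>0)&(abs(h[...,0])<60)
# profile rows: columns crossing fence-plinth-pad near the front edge of plinth
for r in (206,212,218,225): print(r,[(c,round(h[r,c,1],1),round(z[r,c],1)) for c in list(range(257,269))+list(range(311,326))])
kn=(z>68)&(z<85)&(h[...,1]<-60)&(abs(h[...,0])<120)&(d>0); q=C[kn][:,:2]; print("knob",kn.sum(),cv2.minAreaRect((q*1000).astype(np.float32)))
s=env.sense(); print(np.round(s["joint_positions"],2))
ax=np.array([.5736,-.142])
for add in (0,np.pi):
  for ph in np.radians([209.6,250,290]):
    pos=ax+.095*np.array([np.cos(ph),np.sin(ph)]); q=solver.inverse_kinematics([*pos,.048],R(ph+add)); print(add,np.degrees(ph),None if q is None else np.round(q,2))
E
```

```text
206 [(257, np.float64(55.5), np.float64(34.5)), (258, np.float64(55.0), np.float64(32.0)), (259, np.float64(55.2), np.float64(24.9)), (260, np.float64(54.9), np.float64(21.5)), (261, np.float64(54.7), np.float64(16.8)), (262, np.float64(53.9), np.float64(16.6)), (263, np.float64(52.9), np.float64(17.2)), (264, np.float64(49.4), np.float64(35.3)), (265, np.float64(48.5), np.float64(36.2)), (266, np.float64(47.6), np.float64(36.2)), (267, np.float64(46.9), np.float64(35.6)), (268, np.float64(45.9), np.float64(36.5)), (311, np.float64(9.8), np.float64(35.1)), (312, np.float64(9.0), np.float64(35.8)), (313, np.float64(8.1), np.float64(35.1)), (314, np.float64(7.3), np.float64(35.3)), (315, np.float64(6.5), np.float64(34.4)), (316, np.float64(5.8), np.float64(16.9)), (317, np.float64(4.9), np.float64(16.7)), (318, np.float64(4.0), np.float64(16.1)), (319, np.float64(3.1), np.float64(16.9)), (320, np.float64(2.2), np.float64(16.7)), (321, np.float64(1.3), np.float64(17.1)), (322, np.float64(0.5), np.float64(32.4)), (323, np.float64(-0.3), np.float64(32.1)), (324, np.float64(-1.2), np.float
[... 3361 characters left out ...]
t64(0.5), np.float64(32.6)), (323, np.float64(-0.3), np.float64(33.2)), (324, np.float64(-1.2), np.float64(33.2)), (325, np.float64(-2.1), np.float64(32.6))]
knob 388 ((490.3048095703125, -189.86721801757812), (15.724569320678711, 17.37650489807129), 16.312379837036133)
[ 0.37  0.41 -0.34  1.75  0.16  1.01 -1.47]
0 209.6 [-0.6   1.03  1.34  2.07 -1.17  1.13 -2.88]
0 250.00000000000003 [-0.14  0.67  0.66  1.9  -0.57  0.77 -2.65]
0 290.0 [ 0.32  0.66 -0.01  1.71  0.01  0.77 -2.49]
3.141592653589793 209.6 [ 0.57  0.53 -0.33  2.    0.28  0.65 -0.99]
3.141592653589793 250.00000000000003 [ 0.7   0.64 -0.46  1.84  0.4   0.75 -0.33]
3.141592653589793 290.0 [ 0.73  0.76 -0.6   1.68  0.54  0.87  0.25]
```

Measured in the holder's y: fence face at 55.05 mm and pad face at about 0.9 mm, so 10.1 mm to take up, with the cam at about 0.30 rad now. The target is about 1.64 rad. I'll grip the knob across the tangent, swing to about 1.45 and look.

```bash
cat >>h.py <<'E'
AX=np.array([.5736,-.142]); PH0=np.radians(7.45+90)+1.66
def kp(th,r=.0955): ph=PH0+th; return AX+r*np.array([np.cos(ph),np.sin(ph)]), R(ph+np.pi)
HA=np.radians(7.45); HM=np.array([[np.cos(HA),np.sin(HA)],[-np.sin(HA),np.cos(HA)]]); HO=np.array([.566,-.0964])
def swing(t0,t1,rate=.08):
    n=max(1,int(np.ceil(abs(t1-t0)/.15)))
    for t in np.linspace(t0,t1,n+1)[1:]:
        q,r=kp(t); env.movel([*q,.049],r,rate=rate)
def theta():
    q=np.array(env.sense()["ee_pos"])[:2]-AX; return (np.arctan2(q[1],q[0])-PH0)%(2*np.pi), np.hypot(*q)
E
python3 - <<'E'
from h import *
q=np.array([.4903,-.1896]); v=q-AX; t0=(np.arctan2(v[1],v[0])-PH0)%(2*np.pi); print(t0,np.hypot(*v))
r=kp(t0)[1]
env.reach([*q,.15],r); env.movel([*q,.049],rate=.12); st()
effector.grasp(12); st(); print(theta())
swing(t0,.75); st(); print(theta())
swing(.75,1.45); env.pause(.2); st(); print(theta())
shot("wrist","s1"); shot("top","t1"); st()
E
```

```text
0.29991541176784153 0.09594086720475273
t 17.39 p [ 0.491  -0.1896  0.0496] F [-0.3  0.   0. ] w 0.0917 g 0.0
t 18.5 p [ 0.4904 -0.1897  0.049 ] F [ 0.  -0.7 -0.1] w 0.0174 g 12.0
(np.float64(0.3009213349006732), np.float64(0.09592404568893628))
t 19.63 p [ 0.5195 -0.2211  0.049 ] F [-1.  -3.5 -0.3] w 0.018 g 12.0
(np.float64(0.7521173137989869), np.float64(0.09585906006796391))
t 21.42 p [ 0.5831 -0.2364  0.049 ] F [ 1.5 -0.5 -1.5] w 0.0176 g 12.0
(np.float64(1.4514046167155845), np.float64(0.09485695455299088))
t 21.52 p [ 0.583  -0.2364  0.049 ] F [ 1.4  0.3 -0.4] w 0.0177 g 12.0
```

View pics/s1.png

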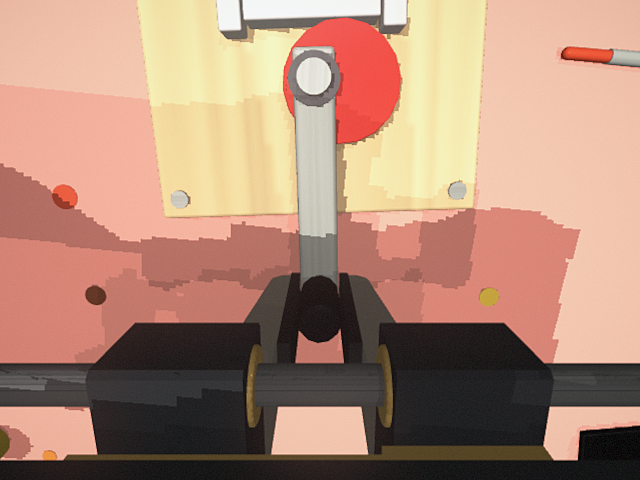

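The knob is held squarely on the lever line: pivot hub at (314,75), knob at (320,308). I'll finish to 1.63 rad, release, back off and check from above.

```bash
cat >>h.py <<'E'
def profile(name):
    f=np.load(f"pics/{name}.npz"); p,d,k=f["p"],f["d"],(f["K"],f["R"],f["e"]); C=cloud(d,k); h=(C[...,:2]-HO)@HM.T*1000; z=C[...,2]*1000; b=p.astype(int)
    W=(d>0)&(abs(h[...,0])<24)
    for x in (-27,-24,-20,20,23,26):
        s=(d>0)&(abs(h[...,0]-x)<1)&(h[...,1]>-45)&(h[...,1]<65)&(z<60); o=np.argsort(h[s][:,1]); hh=h[s][o,1]; zz=z[s][o]; cc=b[s][o]
        edges=[(round(hh[i],1),cc[i].tolist(),round(zz[i])) for i in range(1,len(hh)) if abs(cc[i]-cc[i-1]).sum()>70 or abs(zz[i]-zz[i-1])>6]
        print(x,edges)
    kn=(z>68)&(z<85)&(h[...,1]<-60)&(abs(h[...,0])<130)&(d>0); q=np.array(cv2.minAreaRect((C[kn][:,:2]*1000).astype(np.float32))[0])/1000; v=q-AX; print("knob",q,np.hypot(*v),(np.arctan2(v[1],v[0])-PH0)%(2*np.pi))
E
python3 - <<'E'
from h import *
swing(theta()[0],1.63,.05); env.pause(.2); st(); print(theta())
effector.release(); st()
p=np.array(env.sense()["ee_pos"]); env.movel([p[0],p[1],.2],rate=.2)
T=np.array(viewer.camera_info("wrist")["T_tool_cam"])
r=R(HA); off=r@T[:3,3]; ax=-(r@T[:3,:3])[:,2]; z=.2; h=z+off[2]-.02
p=np.array([.563,-.09,z]); p[:2]-=off[:2]+ax[:2]*h/-ax[2]
env.reach(p,r); env.pause(.2); shot("wrist","n1"); st(); profile("n1")
E
```

```text
t 22.36 p [ 0.5996 -0.2329  0.0489] F [-3.1  4.7  3.5] w 0.0177 g 12.0
(np.float64(1.6296780018761456), np.float64(0.09456417987552164))
t 23.52 p [ 0.5999 -0.2338  0.049 ] F [-1.1 -0.7  0.4] w 0.092 g 0.0
t 26.24 p [ 0.5823 -0.0877  0.1999] F [ 0.1  0.8 -0.1] w 0.0914 g 0.0
-27 [(np.float64(-20.5), [115, 109, 108], 33), (np.float64(-19.6), [157, 150, 147], 33), (np.float64(-18.7), [164, 155, 150], 33), (np.float64(0.8), [127, 122, 119], 33), (np.float64(1.7), [64, 63, 70], 32), (np.float64(19.3), [120, 108, 76], 36), (np.float64(21.0), [114, 86, 59], 38), (np.float64(25.3), [176, 118, 84], 55), (np.float64(26.9), [155, 76, 53], 56), (np.float64(51.0), [141, 111, 76], 36), (np.float64(52.8), [113, 80, 56], 35), (np.float64(55.7), [134, 93, 62], 34), (np.float64(56.4), [172, 117, 75], 35), (np.float64(61.8), [178, 123, 77], 35), (np.float64(62.7), [134, 94, 58], 40), (np.float64(63.0), [158, 138, 118], 33), (np.float64(63.2), [80, 62, 40], 43), (np.float64(63.4), [149, 153, 145], 35), (np.float64(63.4), [118, 114, 108], 35), (np.float64(63.7), [89, 75, 54], 39), (np.float64(63.7), [14
[... 3805 characters left out ...]
oat64(-25.0), [119, 79, 59], 19), (np.float64(-24.7), [94, 40, 30], 22), (np.float64(-24.3), [149, 126, 99], 16), (np.float64(-20.4), [129, 120, 115], 32), (np.float64(1.0), [94, 92, 92], 31), (np.float64(1.8), [38, 40, 51], 31), (np.float64(43.5), [100, 90, 61], 35), (np.float64(52.8), [118, 83, 58], 36), (np.float64(56.4), [170, 117, 75], 34), (np.float64(61.1), [128, 109, 92], 36), (np.float64(62.1), [147, 134, 121], 36), (np.float64(62.2), [127, 86, 52], 35), (np.float64(62.7), [122, 117, 110], 37), (np.float64(63.1), [175, 177, 170], 34), (np.float64(64.6), [142, 141, 130], 36), (np.float64(64.6), [203, 205, 193], 36)]
knob [ 0.60054712 -0.23369472] 0.09557232041951359 1.637397076918778
```

View pics/n1.png

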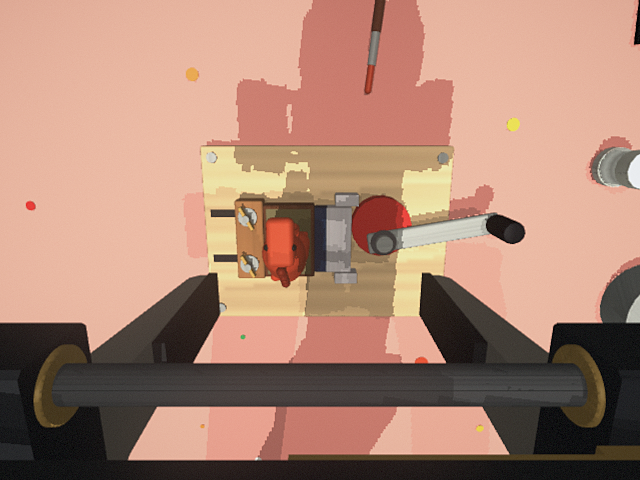

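The plinth sits flush against the fence (column 264) and the pad is touching it (column 314). The jaw has moved 12.3 mm against a 10.1 mm gap, so the rubber is squashed about 2 mm. The fingers are clear, so I'll hand in.

```bash
python3 -c "
from station import workorder; print(workorder.finish_job())"
```

```text
the job is handed in; nothing more can be done
None
```

The job is handed in at about 26 s of the 54 s allowed: the dinosaur stands in the holder, nipped flush against the fence with the rubber squashed about 2 mm by camera measurement, and the gripper is clear.

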